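# Latch the climbing gear box shut

## Robot

A 6-joint arm with a two-finger parallel gripper is mounted at the origin on the work surface. World frame = base frame: x ahead of the robot, y to its left, z up, the work surface at z = 0. Lengths are in m, angles in rad, forces in N, time in s.
With the tool pointing down it reaches from about 0.425 to 1.125 m from the base axis. Payload 14.9 kg.
Tool frame: the origin (TCP) lies between the finger pads; the fingertips stand 25 mm ahead of it and the grasp point (between the pads) lies 6 mm ahead of it; z points along the fingers, y is the line along which they close (so a half turn about z gives the same grasp; the last joint's range is limited). The gripper opens to 91 mm and grips with 3 to 60 N. Pads are 32 mm wide; open, the fingers measure 118 mm over their backs; the gripper's body (76 mm by 178 mm) begins 60 mm behind the grasp point.
Start: joints at [1.271, 0.379, 1.734, -0, 1.028, -0.033], TCP at [0.185, 0.675, 0.239] pointing down, gripper open.
Joint ranges: [-2.77, 2.77], [-0.74, 2.19], [0, 2.66], [-1.06, 4.2], [0.31, 2.87], [-3.08, 3.08]. Speed limits (rad/s): [1.89, 1.89, 2.39, 3.14, 3.14, 3.14].

## Interface

Orientations are given as a unit quaternion [w, x, y, z].
In Python, from bench import status, viewer, workorder, nets gives the robot as it stands.
- The arm moves only by the tool send_rows, never from a script. Its argument "motion" is a list of rows, each an object of numbers: "tx", "ty", "tz": the shift along the tool's x, y, z in m; "rx", "ry", "rz": the turn, a rotation vector about the tool's x, y, z in rad; "fingers": the closure, from 0 (fully open) to 1 (shut). A call has 1 to 12 rows; each row shifts and turns the commanded pose from where the row before left it, along the tool's axes as they then stand; what a row does not reach is not made up. A row lasts 1/12 s, in which the tool goes at most 41.7 mm and 7.16 degrees, less where a joint would pass 70% of its speed; a pose out of reach is approached as far as the arm can. A call is refused whole if a number of a shift passes 0.0417 or a number of a turn 0.125, either way. A call with a gripper value outside its range is refused whole. The fingers move at their own pace and stop on an object; "newtons" is the grip in N (left out, the last holds). Time passes only in rows, so rows that do not move let the fingers close. It gives the time, the measured TCP pose, the force, the opening and the grip force at its end, in the units of the state.
- status.read_state(): the state, without advancing time (a new reading comes with each control period).
- viewer.get_image(name): name is "side" or "top"; returns the picture (384x512x3 uint8, red, green, blue); there is no depth.
- viewer.camera_model(name): a dict with "fx", "fy", "cx", "cy" (pixels), "origin" and "orientation" of the camera in the world. Camera axes: x right, y down, z forward; pixel columns grow to the right and rows downward; lengths in m; the calibration is good to about 2 mm. A picture is of the moment at which its call begins. camera_model takes no time and is no camera call.
- workorder.finish_job(): hands the job in; it is judged then, once.
Trained networks look in the newest picture that a camera, given by its name, has taken for a name from the list of things; names that differ only in an ending like _2 or _b are one class to them, and where a whole thing is asked for, a point or a joint stands for the part that bears it (a point fixed in the world has none). Each returns a list of dicts, best first, with "confidence" (0 to 1); they miss things now and then, are a little off and sometimes report something else, mostly with a low value. They report only what shows in the picture. A call takes as long as a camera call.
- nets.find_in(label, camera): "centre" ([x, y, z] in m, in world coordinates, good to about 4 mm: the middle of the surface that is visible of it).
- nets.masks_of(label, camera): "pixels" (384x512 bool, what is visible of it).
The state is a dict: "time_s": time; "q": joint angles; "joint_vel": joint speeds; "effort": joint torques, N m; "eef_pos": TCP position; "eef_rot": TCP orientation; "ft_force": force on the tool from outside, world axes, zero at the start; "moment": the same for the moment, N m; "finger_gap": finger opening in m; "grip_force": force on a finger pad.
Only numpy, scipy, OpenCV 4.12 (cv2) and the standard library are available. Lean on these libraries where they do the work, as an engineer would, in place of code of your own. Each camera call takes 0.05 s, during which the arm holds its last target. There are 200 camera calls.

## Task

Fasten the draw latch on the grey two-tier gear box: hook the brass loop, which lies loose on top of the keeper, down over the keeper's nose so that its end bar sits on the sill beyond, with the lever standing up; then swing the red lever over, away from the keeper, and down until it snaps fully flat and draws the upper tier tight. Leave the cam, nut tool, bowl and headlamp where they are.

Things in the scene. Friction and masses are not known exactly. Their poses are not given: they have to be found in the camera images.
- stack: Grey plastic gear box, immovable. Lower tier 200 (x) x 360 (y) x 60 mm, origin at the centre of its underside on the bench, z up. A smaller open upper tier, 45 mm high, stands on its -y end (y -170 to -35 mm); the rest of its top is a flat deck, z 60 mm. The latch lies on the deck along the line x = 0, loop and keeper towards -y, lever towards +y.
- keeper (a point): Top of the keeper, a dark steel hook on the upper tier's foot; in the stack's frame at x 0, y 14, z 84 mm. Post 10 mm wide (x), y 10 to 18 mm; its nose overhangs towards -y to y 2 mm, underside at z 78; below it a flat sill, top at z 70, y -35 to 10. The loop's bar belongs on the sill, under the nose.
- lever_hinge (a point): Pivot of the lever, hinge along the stack's x; in the stack's frame at x 0, y 105, z 78 mm, always. The loop's own hinge sits on the lever 20 mm from this pivot, 0.2 rad below the lever's line: so pulling the loop towards -y raises the lever (3 to 4 N), and raising the lever pushes the loop towards -y. With the bar at y -8 the lever stands at about 1.8 rad.
- lever (a joint): Red lever, 44 mm wide, 65 mm long from its pivot. 0 = closed, flat, pointing to the stack's +y, top face at z 86 mm (end lip 90); 1.57 = upright; above that it leans to -y, stop at 2.2. Starts at 0.7 to 0.9. Stays where left (0.035 N m friction). With the loop hooked it resists below 0.8 rad, up to about 5 N at the tip; past centre, near 0.25 rad, it snaps down to 0.
- loop_bar (a point): Middle of the end bar (6 mm thick, 44 mm wide) of the brass loop, a flat strap 114.5 mm long from its hinge, with a slot for the post. Swings freely; starts on the keeper's nose, bar at y 5 to 9, z 87 mm. Yellow tab to pinch, 3 mm beyond (-y) the bar: 20 (x) x 8 (y) mm, top 27 mm over it. Lifted, moved to y -4 to -14 and lowered, the bar lands on the sill, its centre at z 73 mm.
- upper_tier (a joint): How far the latch has drawn the upper tier, with the keeper, towards the lever (the stack's +y), in m, against rubber buffers: 0 = loose, about 0.002 to 0.003 with the latch fastened.
- cam: Bystander: climbing cam with orange lobes, lying flat, about 165 x 62 x 38 mm, loose; origin below its middle.
- nut_tool: Bystander: flat steel nut tool, 180 x 18 x 5 mm, loose; origin below its middle.
- bowl: Bystander: blue ceramic bowl, diameter 120, height 50 mm, loose; origin under its centre.
- headlamp: Bystander: small black headlamp, 40 x 80 x 41 mm, with a red rocker switch on top, loose; origin under its centre.

How it is judged:
On the way, in this order (a step that is already met when the one before it is completed fails the run):
1. the loop's end bar is down on the keeper's sill, beyond the post, with the lever still up (z of loop_bar in the frame of stack below 0.078 m and y of loop_bar in the frame of stack below 0.012 m and value of joint lever above 1.2 rad), for 0.1 s.
2. the lever is fully down with the loop hooked and the upper tier drawn tight (value of joint lever below 0.1 rad and value of joint upper_tier above 0.0012 m and z of loop_bar in the frame of stack below 0.079 m), for 0.1 s.
At the end, for the whole second after the job is handed in: The lever lies flat (within 0.1 rad of closed), the loop's bar is under the keeper's nose (below z 79 mm and at y below 16 mm in the stack's frame), and the upper tier is drawn in by more than 1.2 mm (all of step 2 and y of loop_bar in the frame of stack below 0.016 m); the robot touches nothing.
It fails at once if a bystander (cam, nut tool, bowl or headlamp) is pushed more than 30 mm (distance of any of cam, nut_tool, bowl, headlamp from where it was at the start of the episode above 0.03 m).
It also fails if it takes over 48 s, if anything falls off the work surface, if the arm or the gripper's body presses on something with over 40 N, if the wrist force passes 120 N, or if a joint passes its speed limit or range.

## Working session

There is one attempt and no reset: what is moved stays moved. The work goes in short steps, Python scripts to look and compute and a tool call to move; the robot and the scene stay as the last step left them, time stands still between calls to the robot, and variables do not carry over. Pictures are saved under pics/ and viewed, at most 10 in all, crops included, and the job is handed in when it is done.

Besides the shell and the picture viewer there is one more tool, called after "Call:" as name(argument=value, ...), one argument or row to a line, values as JSON. send_rows: Moves the arm, as the interface text tells. Its arguments: {"type":"object","properties":{"motion":{"type":"array","items":{"type":"object","properties":{"tx":{"type":"number"},"ty":{"type":"number"},"tz":{"type":"number"},"rx":{"type":"number"},"ry":{"type":"number"},"rz":{"type":"number"},"fingers":{"type":"number"}}}},"newtons":{"type":"number"}},"required":["motion"]}

```bash
mkdir -p pics
cat > h.py <<'E'
import numpy as np,cv2
from scipy.spatial.transform import Rotation as R
from bench import status,viewer,workorder,nets
def rot(q): return R.from_quat([q[1],q[2],q[3],q[0]])
def ray(cam,u,v,z):
    m=viewer.camera_model(cam);d=rot(m['orientation']).apply([(u-m['cx'])/m['fx'],(v-m['cy'])/m['fy'],1]);o=np.array(m['origin']);return o+d*(z-o[2])/d[2]
def proj(cam,p):
    m=viewer.camera_model(cam);c=rot(m['orientation']).inv().apply(np.array(p)-m['origin']);return m['fx']*c[0]/c[2]+m['cx'],m['fy']*c[1]/c[2]+m['cy']
E
python3 - <<'E'
from h import *
a=viewer.get_image('side');b=viewer.get_image('top')
cv2.imwrite('pics/a.png',cv2.cvtColor(np.vstack([cv2.resize(a,(400,300)),cv2.resize(b,(400,300))]) ,cv2.COLOR_RGB2BGR)) 
cv2.imwrite('pics/t.png',cv2.cvtColor(b,cv2.COLOR_RGB2BGR))
cv2.imwrite('pics/s.png',cv2.cvtColor(a,cv2.COLOR_RGB2BGR))
for l in ['stack','keeper','lever_hinge','lever','loop_bar','bowl','cam','headlamp','nut_tool']:
  for c in ['top','side']:
    r=nets.find_in(l,c); print(l,c,[(np.round(x['centre'],3),round(x['confidence'],2)) for x in r[:2]])
for c in ['top','side']: print(viewer.camera_model(c))
print(status.read_state())
E
```

```text
stack top [(array([0.521, 0.06 , 0.072]), 0.63)]
stack side [(array([ 0.512, -0.016,  0.078]), 0.64)]
keeper top [(array([ 0.501, -0.039,  0.076]), 0.75)]
keeper side [(array([ 0.499, -0.039,  0.077]), 0.56)]
lever_hinge top [(array([0.522, 0.057, 0.065]), 0.95)]
lever_hinge side [(array([ 0.516, -0.011,  0.074]), 0.7)]
lever top [(array([0.544, 0.138, 0.088]), 0.64)]
lever side [(array([0.546, 0.156, 0.095]), 0.78)]
loop_bar top [(array([0.534, 0.108, 0.091]), 0.82)]
loop_bar side [(array([0.535, 0.096, 0.09 ]), 0.64)]
bowl top [(array([ 0.399, -0.442,  0.02 ]), 0.58)]
bowl side [(array([ 0.409, -0.422,  0.021]), 0.64)]
cam top [(array([ 0.642, -0.381,  0.008]), 0.68)]
cam side [(array([0.545, 0.158, 0.093]), 0.69), (array([ 0.637, -0.387,  0.011]), 0.64)]
headlamp top [(array([0.397, 0.395, 0.037]), 0.5)]
headlamp side [(array([0.402, 0.386, 0.033]), 0.6)]
nut_tool top [(array([0.645, 0.402, 0.003]), 0.73)]
nut_tool side [(array([0.649, 0.401, 0.006]), 0.46)]
{'fx': 368.1588580276129, 'fy': 368.1588580276129, 'cx': 248.23792433359006, 'cy': 188.03438428137997, 'origin': array([ 0.4
[... 341 characters left out ...]
4316134])}
{'time_s': 1.0, 'q': array([ 1.27069714e+00,  3.78923727e-01,  1.73418731e+00, -3.45259167e-05,
        1.02849424e+00, -3.33117124e-02]), 'joint_vel': array([ 0.0008926 , -0.00064157, -0.00084188,  0.00105374,  0.00136016,
       -0.00106028]), 'effort': array([ 3.74196708e-03, -7.63709807e+01, -4.34761155e+01,  6.52211183e-02,
        3.88265646e-02,  1.56751476e-06]), 'eef_pos': array([0.18456995, 0.67524927, 0.23892145]), 'eef_rot': array([ 1.35341218e-05,  1.32989657e-01,  9.91117425e-01, -8.67551438e-06]), 'ft_force': array([-0.8191589 ,  0.48825899, -0.76901814]), 'moment': array([ 0.04157138, -0.00168384, -0.0307795 ]), 'grip_force': 0.0, 'finger_gap': 0.09104570243289767}
```

View pics/t.png

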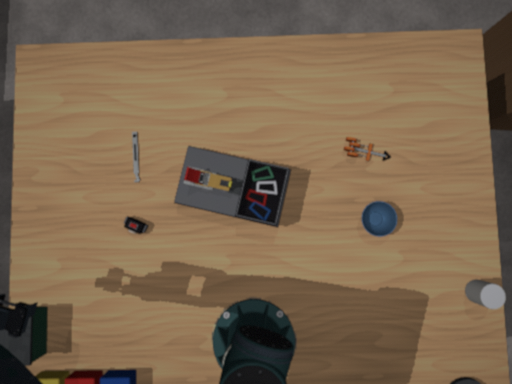

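View pics/s.png

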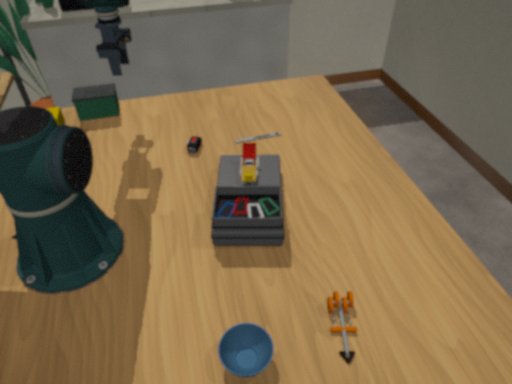

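The top picture shows the box at about (235,187), with the lever (red) at (195,176), the yellow tab at (225,183) and the upper tier on the right. The side picture agrees, with the tab at (249,173), and the bystanders are well clear. Next I fit the box pose to the masks.

```bash
cat > fit.py <<'E'
from h import *
from scipy.optimize import minimize
ms={}
ims={c:viewer.get_image(c) for c in ['top','side']}
for c in ms or ['top','side']:
    k=nets.masks_of('stack',c)[0]['pixels'].astype(np.uint8)
    cs=max(cv2.findContours(k,0,2)[0],key=cv2.contourArea); h=np.zeros((384,512),np.uint8); cv2.fillConvexPoly(h,cv2.convexHull(cs),1); ms[c]=h; print(c,k.sum(),h.sum())
P=np.array([[x,y,z] for x in(-.1,.1) for y in(-.18,.18) for z in(0,.06)]+[[x,y,.105] for x in(-.095,.095) for y in(-.17,-.035)])
def w(p,q): return R.from_euler('z',p[2]).apply(q)+[p[0],p[1],0]
def cost(p,cams=('top','side')):
    t=0
    for c in cams:
        uv=np.array([proj(c,a) for a in w(p,P)]);h=np.zeros((384,512),np.uint8)
        cv2.fillConvexPoly(h,cv2.convexHull(np.round(uv*16).astype(np.int32)),1,shift=4)
        t+=1-(h&ms[c]).sum()/(h|ms[c]).sum()
    return t
for cams in [('top',),('side',),('top','side')]:
    r=minimize(cost,[.52,.03,-.22],args=(cams,),method='Nelder-Mead',options=dict(initial_simplex=[[.52,.03,-.22],[.54,.03,-.22],[.52,.05,-.22],[.52,.03,-.1]]))
    print(cams,r.x,r.fun)
p=r.x
out=[]
for n,q in [('keeper',[0,.014,.084]),('hinge',[0,.105,.078]),('tab',[0,.004,.112])]:
    print(n,w(p,[q])[0],proj('top',w(p,[q])[0]),proj('side',w(p,[q])[0]))
for c in ims:
    im=ims[c].copy()
    for col,f in (((255,0,255),P),):
        for a in w(p,P): cv2.circle(im,tuple(int(round(t)) for t in proj(c,a)),1,col,-1)
    for q in ([0,.105,.078],[0,.004,.114],[0,.018,.084]): cv2.circle(im,tuple(int(round(t)) for t in proj(c,w(p,[q])[0])),1,(0,255,0),-1)
    x0,y0=(165,130) if c=='top' else (185,130)
    out.append(cv2.resize(im[y0:y0+120,x0:x0+135],None,fx=2.9,fy=2.9,interpolation=cv2.INTER_CUBIC))
cv2.imwrite('pics/fit.png',cv2.cvtColor(np.hstack(out),cv2.COLOR_RGB2BGR))
E
python3 fit.py
```

```text
top 6398 6595
side 6385 6759
('top',) [ 0.52422019  0.05765195 -0.25363736] 0.01567681640036178
('side',) [ 0.5287783   0.06497978 -0.26328599] 0.05586592178770955Traceback (most recent call last):
  File "fit.py", line 18, in <module>
    r=minimize(cost,[.52,.03,-.22],args=(cams,),method='Nelder-Mead',options=dict(initial_simplex=[[.52,.03,-.22],[.54,.03,-.22],[.52,.05,-.22],[.52,.03,-.1]]))
    res = _minimize_neldermead(fun, x0, args, callback, bounds=bounds,
                               **options)
    fxr = func(xr)
    fx = function(np.copy(x), *(wrapper_args + args))
  File "fit.py", line 13, in cost
    uv=np.array([proj(c,a) for a in w(p,P)]);h=np.zeros((384,512),np.uint8)
                 ~~~~^^^^^
  File "h.py", line 8, in proj
    m=viewer.camera_model(cam);c=rot(m['orientation']).inv().apply(np.array(p)-m['origin']);return m['fx']*c[0]/c[2]+m['cx'],m['fy']*c[1]/c[2]+m['cy']
ValueError: time passes only in moves, steps and waits
```

```bash
python3 - <<'E'
s=open('h.py').read().replace("def ray","CM={c:viewer.camera_model(c) for c in('top','side')}\ndef ray").replace("m=viewer.camera_model(cam)","m=CM[cam]")
open('h.py','w').write(s)
E
python3 fit.py
```

```text
top 6426 6643
side 6332 6643
('top',) [ 0.52265839  0.05742796 -0.25282078] 0.017557022809123635
('side',) [ 0.52920286  0.06532786 -0.26491271] 0.046348733233979145
('top', 'side') [ 0.52551181  0.06102065 -0.24903477] 0.11443779404853627
keeper [0.52896237 0.07458877 0.084     ] (np.float64(226.6196681607138), np.float64(183.92799987601063)) (np.float64(248.39879054955998), np.float64(179.162962308388))
hinge [0.55139102 0.16278149 0.078     ] (np.float64(200.15309252868892), np.float64(178.08591647159017)) (np.float64(248.92238326387414), np.float64(162.48851758125755))
tab [0.52649768 0.06489726 0.112     ] (np.float64(228.94051122813912), np.float64(183.8235103145885)) (np.float64(248.1142008077705), np.float64(174.0662900874654))
```

View pics/fit.png

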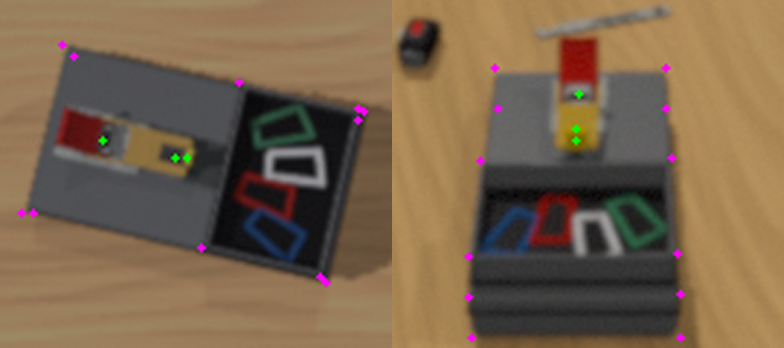

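The overlay puts the corners of the fitted box on the image within about 1 px; the top-only fit (x .523, y .0575, yaw −.252) looks best. I'll pinch the tab across the stack's x, with tool x along the stack's +y. First move: get above the tab.

Call:
send_rows(
  motion=[
    {"tx":-0.0245,"ty":-0.025,"fingers":0.45},
    {"tx":-0.0245,"ty":-0.025,"fingers":0.45},
    {"tx":-0.0245,"ty":-0.025,"fingers":0.45},
    {"tx":-0.0245,"ty":-0.025,"fingers":0.45},
    {"tx":-0.0245,"ty":-0.025,"fingers":0.45},
    {"tx":-0.0245,"ty":-0.025,"fingers":0.45},
    {"tx":-0.0245,"ty":-0.025,"fingers":0.45},
    {"tx":-0.0245,"ty":-0.025,"fingers":0.45},
    {"tx":-0.0245,"ty":-0.025,"fingers":0.45},
    {"tx":-0.0245,"ty":-0.025,"fingers":0.45},
  ],
)

```text
schema error: expected keys tx, ty, tz, rx, ry, rz, fingers
```

Call:
send_rows(
  motion=[
    {"tx":-0.0245,"ty":-0.025},
    {"tx":-0.0245,"ty":-0.025},
    {"tx":-0.0245,"ty":-0.025},
    {"tx":-0.0245,"ty":-0.025},
    {"tx":-0.0245,"ty":-0.025},
    {"tx":-0.0245,"ty":-0.025},
    {"tx":-0.0245,"ty":-0.025},
    {"tx":-0.0245,"ty":-0.025},
    {"tx":-0.0245,"ty":-0.025},
    {"tx":-0.0245,"ty":-0.025},
  ],
)

```text
schema error: expected keys tx, ty, tz, rx, ry, rz, fingers
```

Call:
send_rows(
  motion=[
    {"rz":0.12},
    {"rz":0.12},
    {"rz":0.12},
    {"rz":0.12},
    {"rz":0.12},
    {"rz":0.12},
    {"rz":0.12},
    {"rz":0.12},
    {"rz":0.12},
    {"rz":0.12},
    {"rz":0.12},
    {"rz":0.12},
  ],
)

```text
schema error: expected keys tx, ty, tz, rx, ry, rz, fingers
```

Call:
send_rows(
  motion=[
    {"rz":0.116},
    {"rz":0},
  ],
)

```text
schema error: expected keys tx, ty, tz, rx, ry, rz, fingers
```

Call:
send_rows(
  motion=[
    {"tx":-0.0245,"ty":-0.025,"tz":0,"rx":0,"ry":0,"rz":0,"fingers":0.45},
    {"tx":-0.0245,"ty":-0.025,"tz":0,"rx":0,"ry":0,"rz":0,"fingers":0.45},
    {"tx":-0.0245,"ty":-0.025,"tz":0,"rx":0,"ry":0,"rz":0,"fingers":0.45},
    {"tx":-0.0245,"ty":-0.025,"tz":0,"rx":0,"ry":0,"rz":0,"fingers":0.45},
    {"tx":-0.0245,"ty":-0.025,"tz":0,"rx":0,"ry":0,"rz":0,"fingers":0.45},
    {"tx":-0.0245,"ty":-0.025,"tz":0,"rx":0,"ry":0,"rz":0,"fingers":0.45},
    {"tx":-0.0245,"ty":-0.025,"tz":0,"rx":0,"ry":0,"rz":0,"fingers":0.45},
    {"tx":-0.0245,"ty":-0.025,"tz":0,"rx":0,"ry":0,"rz":0,"fingers":0.45},
    {"tx":-0.0245,"ty":-0.025,"tz":0,"rx":0,"ry":0,"rz":0,"fingers":0.45},
    {"tx":-0.0245,"ty":-0.025,"tz":0,"rx":0,"ry":0,"rz":0,"fingers":0.45},
  ],
)

```text
time_s: 2.23
eef_pos: [0.3555, 0.368, 0.2391]
eef_rot: [0.0, 0.133, 0.991, 0.0]
ft_force: [0.7, 0.4, 0.5]
finger_gap: 0.0504
grip_force: 0.0
```

Call:
send_rows(
  motion=[
    {"tx":-0.0245,"ty":-0.025,"tz":0,"rx":0,"ry":0,"rz":0,"fingers":0.45},
    {"tx":-0.0245,"ty":-0.025,"tz":0,"rx":0,"ry":0,"rz":0,"fingers":0.45},
    {"tx":-0.0245,"ty":-0.025,"tz":0,"rx":0,"ry":0,"rz":0,"fingers":0.45},
    {"tx":-0.0245,"ty":-0.025,"tz":0,"rx":0,"ry":0,"rz":0,"fingers":0.45},
    {"tx":-0.0245,"ty":-0.025,"tz":0,"rx":0,"ry":0,"rz":0,"fingers":0.45},
    {"tx":-0.0245,"ty":-0.025,"tz":0,"rx":0,"ry":0,"rz":0,"fingers":0.45},
    {"tx":-0.0245,"ty":-0.025,"tz":0,"rx":0,"ry":0,"rz":0,"fingers":0.45},
    {"tx":-0.0245,"ty":-0.025,"tz":0,"rx":0,"ry":0,"rz":0,"fingers":0.45},
    {"tx":-0.0245,"ty":-0.025,"tz":0,"rx":0,"ry":0,"rz":0,"fingers":0.45},
    {"tx":-0.0245,"ty":-0.025,"tz":0,"rx":0,"ry":0,"rz":0,"fingers":0.45},
  ],
)

```text
time_s: 3.07
eef_pos: [0.5261, 0.062, 0.2392]
eef_rot: [0.0, 0.133, 0.991, 0.0]
ft_force: [0.2, 0.0, 0.6]
finger_gap: 0.0499
grip_force: 0.0
```

Call:
send_rows(
  motion=[
    {"tx":0,"ty":0,"tz":0,"rx":0,"ry":0,"rz":0.12,"fingers":0.45},
    {"tx":0,"ty":0,"tz":0,"rx":0,"ry":0,"rz":0.12,"fingers":0.45},
    {"tx":0,"ty":0,"tz":0,"rx":0,"ry":0,"rz":0.12,"fingers":0.45},
    {"tx":0,"ty":0,"tz":0,"rx":0,"ry":0,"rz":0.12,"fingers":0.45},
    {"tx":0,"ty":0,"tz":0,"rx":0,"ry":0,"rz":0.12,"fingers":0.45},
    {"tx":0,"ty":0,"tz":0,"rx":0,"ry":0,"rz":0.12,"fingers":0.45},
    {"tx":0,"ty":0,"tz":0,"rx":0,"ry":0,"rz":0.12,"fingers":0.45},
    {"tx":0,"ty":0,"tz":0,"rx":0,"ry":0,"rz":0.12,"fingers":0.45},
    {"tx":0,"ty":0,"tz":0,"rx":0,"ry":0,"rz":0.12,"fingers":0.45},
    {"tx":0,"ty":0,"tz":0,"rx":0,"ry":0,"rz":0.12,"fingers":0.45},
    {"tx":0,"ty":0,"tz":0,"rx":0,"ry":0,"rz":0.12,"fingers":0.45},
    {"tx":0,"ty":0,"tz":0,"rx":0,"ry":0,"rz":0.12,"fingers":0.45},
  ],
)

```text
time_s: 4.07
eef_pos: [0.5254, 0.0638, 0.239]
eef_rot: [0.0, 0.755, 0.655, 0.0]
ft_force: [0.1, 1.2, 0.4]
finger_gap: 0.0501
grip_force: 0.0
```

Call:
send_rows(
  motion=[
    {"tx":0,"ty":0,"tz":0,"rx":0,"ry":0,"rz":0.116,"fingers":0.45},
    {"tx":0,"ty":0,"tz":0,"rx":0,"ry":0,"rz":0,"fingers":0.45},
  ],
)

```text
time_s: 4.23
eef_pos: [0.5255, 0.0638, 0.239]
eef_rot: [0.0, 0.792, 0.61, 0.0]
ft_force: [-0.3, -0.8, -0.1]
finger_gap: 0.0503
grip_force: 0.0
```

Call:
send_rows(
  motion=[
    {"tx":-0.002,"ty":-0.001,"tz":0.03,"rx":0,"ry":0,"rz":-0.005,"fingers":0.45},
    {"tx":0,"ty":0,"tz":0.03,"rx":0,"ry":0,"rz":0,"fingers":0.45},
    {"tx":0,"ty":0,"tz":0.03,"rx":0,"ry":0,"rz":0,"fingers":0.45},
    {"tx":0,"ty":0,"tz":0.002,"rx":0,"ry":0,"rz":0,"fingers":0.45},
    {"tx":0,"ty":0,"tz":0,"rx":0,"ry":0,"rz":0,"fingers":0.45},
  ],
)

```text
time_s: 4.65
eef_pos: [0.5231, 0.062, 0.1461]
eef_rot: [-0.001, 0.788, 0.616, -0.001]
ft_force: [-0.1, -0.4, 0.5]
finger_gap: 0.0503
grip_force: 0.0
```

```bash
cat > look.py <<'E'
from h import *
import sys
im=viewer.get_image('side')[110:230,170:330]
cv2.imwrite('pics/%s.png'%sys.argv[1],cv2.cvtColor(cv2.resize(im,None,fx=5,fy=5,interpolation=cv2.INTER_CUBIC),cv2.COLOR_RGB2BGR))
s=status.read_state();p=(.523,.0575,-.252)
print(s['time_s'],R.from_euler('z',-p[2]).apply(np.array(s['eef_pos'])-[p[0],p[1],0]),s['ft_force'])
E
python3 look.py g1
```

```text
4.7 [7.78713650e-06 4.73229405e-03 1.47582974e-01] [-0.37638708 -0.32607785  0.50480263]
```

View pics/g1.png

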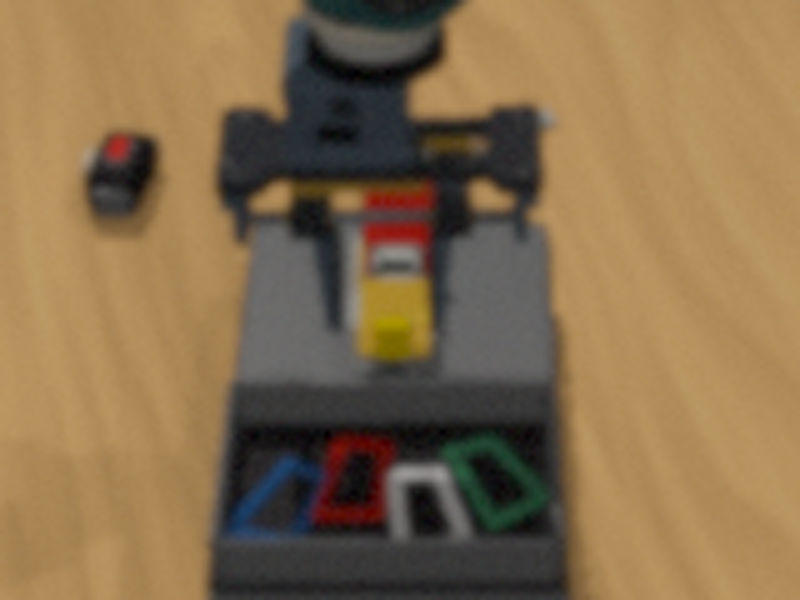

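The crop shows the tab at about (392,335) between the fingers, whose inner edges are at 340 and 435, so the gripper is about 2 mm left of it. The lever is behind, around (397,215). I check the tab position numerically.

Run:
```python
from h import *
b=cv2.cvtColor(cv2.imread('pics/g1.png'),cv2.COLOR_BGR2HSV)
k=((b[...,0]>24)&(b[...,0]<34)&(b[...,1]>210)&(b[...,2]>120)).astype(np.uint8)
n,l,s,c=cv2.connectedComponentsWithStats(k);i=1+np.argmax(s[1:,4]);print(s[i],c[i])
x,y,w,h,_=s[i]; f=lambda u,v:(170+u/5,110+v/5)
p=(.523,.0575,-.252);S=lambda q:R.from_euler('z',-p[2]).apply(q-np.array([p[0],p[1],0]))
for e in (0,3): print('top back edge of tab @z.114',S(ray('side',*f(x+w/2,y+e),.114)))
for z in (.114,.09): print('bottom?',S(ray('side',*f(x+w/2,y+h),z)))
for xx in (x,x+w): print(S(ray('side',*f(xx,y+5),.114)))
W=lambda q:R.from_euler('z',p[2]).apply(q)+[p[0],p[1],0]
for q in ([-.025,.0047,.1226],[.025,.0047,.1226]):
  u,v=proj('side',W(q)); print((u-170)*5,(v-110)*5)
```

```text
[ 375  316   35   37 1037] [392.03278689 333.61041466]
top back edge of tab @z.114 [0.00270595 0.00964153 0.114     ]
top back edge of tab @z.114 [0.00276168 0.00681011 0.114     ]
bottom? [ 0.00337979 -0.02459515  0.114     ]
bottom? [0.00223933 0.00407298 0.09      ]
[-0.00757702  0.00502121  0.114     ]
[0.01317029 0.00483488 0.114     ]
345.02653147285486 310.17512109283814
429.7970884549227 309.6872916144446
```

Call:
send_rows(
  motion=[
    {"tx":0,"ty":0.0025,"tz":0,"rx":0,"ry":0,"rz":0,"fingers":0.45},
    {"tx":0,"ty":0,"tz":0.013,"rx":0,"ry":0,"rz":0,"fingers":0.45},
    {"tx":0,"ty":0,"tz":0.013,"rx":0,"ry":0,"rz":0,"fingers":0.45},
    {"tx":0,"ty":0,"tz":0,"rx":0,"ry":0,"rz":0,"fingers":0.6},
    {"tx":0,"ty":0,"tz":0,"rx":0,"ry":0,"rz":0,"fingers":0.8},
    {"tx":0,"ty":0,"tz":0,"rx":0,"ry":0,"rz":0,"fingers":1},
    {"tx":0,"ty":0,"tz":0,"rx":0,"ry":0,"rz":0,"fingers":1},
    {"tx":0,"ty":0,"tz":0,"rx":0,"ry":0,"rz":0,"fingers":1},
    {"tx":0,"ty":0,"tz":0,"rx":0,"ry":0,"rz":0,"fingers":1},
  ],
  newtons=12,
)

```text
time_s: 5.45
eef_pos: [0.5268, 0.0615, 0.1217]
eef_rot: [0.0, 0.789, 0.615, 0.0]
ft_force: [-0.1, -0.1, 5.7]
finger_gap: 0.0197
grip_force: 12.0
```

Tab pinched (gap 19.7 mm). Lift 8 mm, then draw 16 mm towards −y.

Call:
send_rows(
  motion=[
    {"tx":0,"ty":0,"tz":-0.003,"rx":0,"ry":0,"rz":0,"fingers":1},
    {"tx":0,"ty":0,"tz":-0.003,"rx":0,"ry":0,"rz":0,"fingers":1},
    {"tx":0,"ty":0,"tz":-0.003,"rx":0,"ry":0,"rz":0,"fingers":1},
    {"tx":-0.002,"ty":0,"tz":0,"rx":0,"ry":0,"rz":0,"fingers":1},
    {"tx":-0.002,"ty":0,"tz":0,"rx":0,"ry":0,"rz":0,"fingers":1},
    {"tx":-0.002,"ty":0,"tz":0,"rx":0,"ry":0,"rz":0,"fingers":1},
    {"tx":-0.002,"ty":0,"tz":0,"rx":0,"ry":0,"rz":0,"fingers":1},
    {"tx":-0.002,"ty":0,"tz":0,"rx":0,"ry":0,"rz":0,"fingers":1},
    {"tx":-0.002,"ty":0,"tz":0,"rx":0,"ry":0,"rz":0,"fingers":1},
    {"tx":-0.002,"ty":0,"tz":0,"rx":0,"ry":0,"rz":0,"fingers":1},
    {"tx":-0.002,"ty":0,"tz":0,"rx":0,"ry":0,"rz":0,"fingers":1},
    {"tx":0,"ty":0,"tz":0,"rx":0,"ry":0,"rz":0,"fingers":1},
  ],
  newtons=20,
)

```text
time_s: 6.45
eef_pos: [0.5224, 0.0455, 0.1299]
eef_rot: [0.0, 0.789, 0.615, -0.0]
ft_force: [1.9, -3.5, 0.2]
finger_gap: 0.0203
grip_force: 20.0
```

```bash
python3 look.py g2
```

```text
6.5 [ 0.00232816 -0.01174829  0.12990404] [ 1.43017026 -2.62777948  0.90134434]
```

View pics/g2.png

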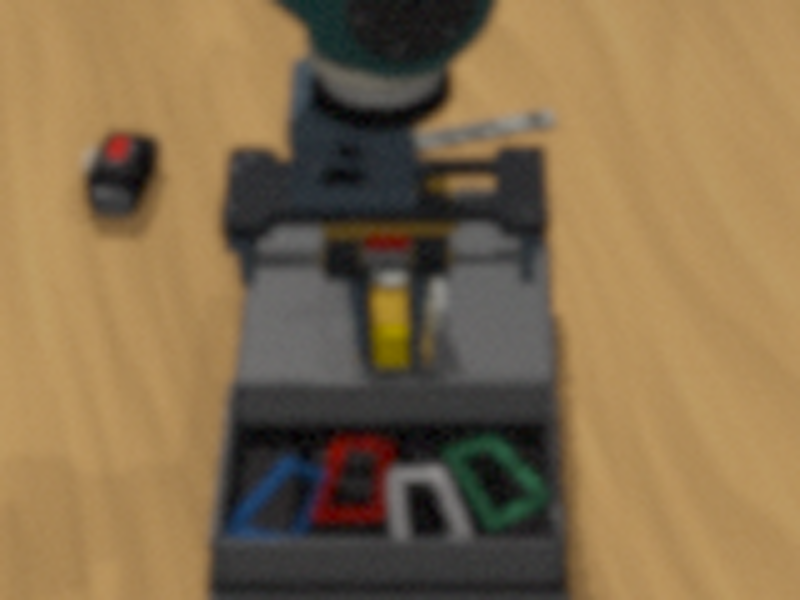

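The tab moved with the gripper (392,345), and the 3–4 N pull matches the lever rising. Now lower it with a matching tilt.

Call:
send_rows(
  motion=[
    {"tx":-0.0015,"ty":0,"tz":0.004,"rx":0,"ry":0.035,"rz":0,"fingers":1},
    {"tx":-0.0015,"ty":0,"tz":0.004,"rx":0,"ry":0.035,"rz":0,"fingers":1},
    {"tx":-0.0018,"ty":0,"tz":0.004,"rx":0,"ry":0.035,"rz":0,"fingers":1},
    {"tx":-0.0018,"ty":0,"tz":0.004,"rx":0,"ry":0.035,"rz":0,"fingers":1},
    {"tx":-0.002,"ty":0,"tz":0.003,"rx":0,"ry":0.03,"rz":0,"fingers":1},
    {"tx":-0.002,"ty":0,"tz":0.002,"rx":0,"ry":0.03,"rz":0,"fingers":1},
    {"tx":0,"ty":0,"tz":0,"rx":0,"ry":0,"rz":0,"fingers":1},
    {"tx":0,"ty":0,"tz":0,"rx":0,"ry":0,"rz":0,"fingers":1},
  ],
)

```text
time_s: 7.17
eef_pos: [0.5212, 0.0386, 0.1092]
eef_rot: [-0.062, 0.785, 0.611, 0.08]
ft_force: [3.6, 24.2, 11.4]
finger_gap: 0.0201
grip_force: 34.9
```

```bash
python3 look.py g3
```

```text
7.2167 [ 0.00287975 -0.01867818  0.10909564] [ 4.64651805 23.39505514 12.88275465]
```

View pics/g3.png

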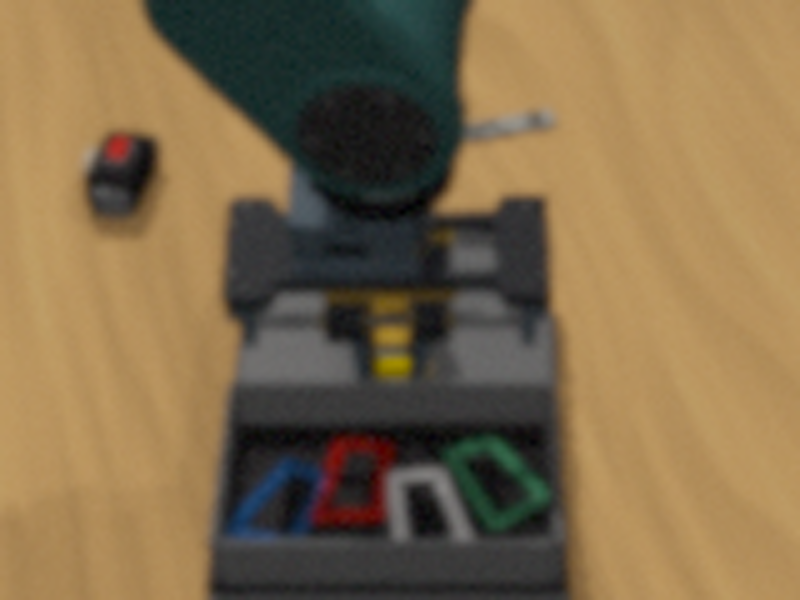

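Forces of 24 N (+y) and 12 N (up) suggest the bar is on the sill and the pads are brushing the tier wall at y −35. I ease back before opening.

Call:
send_rows(
  motion=[
    {"tx":0.002,"ty":0,"tz":0,"rx":0,"ry":0,"rz":0,"fingers":1},
    {"tx":0.001,"ty":0,"tz":0,"rx":0,"ry":0,"rz":0,"fingers":1},
    {"tx":0,"ty":0,"tz":0,"rx":0,"ry":0,"rz":0,"fingers":1},
  ],
  newtons=10,
)

```text
time_s: 7.47
eef_pos: [0.5211, 0.0404, 0.1088]
eef_rot: [-0.061, 0.785, 0.612, 0.079]
ft_force: [3.4, 3.8, 2.3]
finger_gap: 0.0199
grip_force: 12.1
```

Call:
send_rows(
  motion=[
    {"tx":0,"ty":0,"tz":0,"rx":0,"ry":0,"rz":0,"fingers":0.8},
    {"tx":0,"ty":0,"tz":0,"rx":0,"ry":0,"rz":0,"fingers":0.6},
    {"tx":0,"ty":0,"tz":0,"rx":0,"ry":0,"rz":0,"fingers":0.45},
    {"tx":0,"ty":0,"tz":0,"rx":0,"ry":0,"rz":0,"fingers":0.45},
    {"tx":0.003,"ty":0,"tz":-0.01,"rx":0,"ry":0,"rz":0,"fingers":0.45},
    {"tx":0.004,"ty":0,"tz":-0.02,"rx":0,"ry":0,"rz":0,"fingers":0.45},
    {"tx":0.005,"ty":0,"tz":-0.03,"rx":0,"ry":-0.1,"rz":0,"fingers":0.45},
    {"tx":0.003,"ty":0,"tz":-0.03,"rx":0,"ry":-0.1,"rz":0,"fingers":0.45},
    {"tx":0,"ty":0,"tz":0,"rx":0,"ry":0,"rz":0,"fingers":0.45},
  ],
)

```text
time_s: 8.22
eef_pos: [0.5236, 0.0401, 0.2057]
eef_rot: [0.005, 0.789, 0.615, 0.0]
ft_force: [2.2, 0.5, 1.3]
finger_gap: 0.0502
grip_force: 0.0
```

```bash
python3 look.py g4
python3 - <<'E'
from h import *
viewer.get_image('side')
for l in ['lever','loop_bar']:
    print(l,[(np.round(x['centre'],3),round(x['confidence'],2)) for x in nets.find_in(l,'side')[:2]])
E
```

```text
8.2667 [ 0.00364813 -0.01649482  0.20304465] [-0.5701835   0.23292585 -0.08808048]
lever [(array([0.54 , 0.116, 0.088]), 0.98)]
loop_bar [(array([0.532, 0.089, 0.087]), 0.63)]
```

View pics/g4.png

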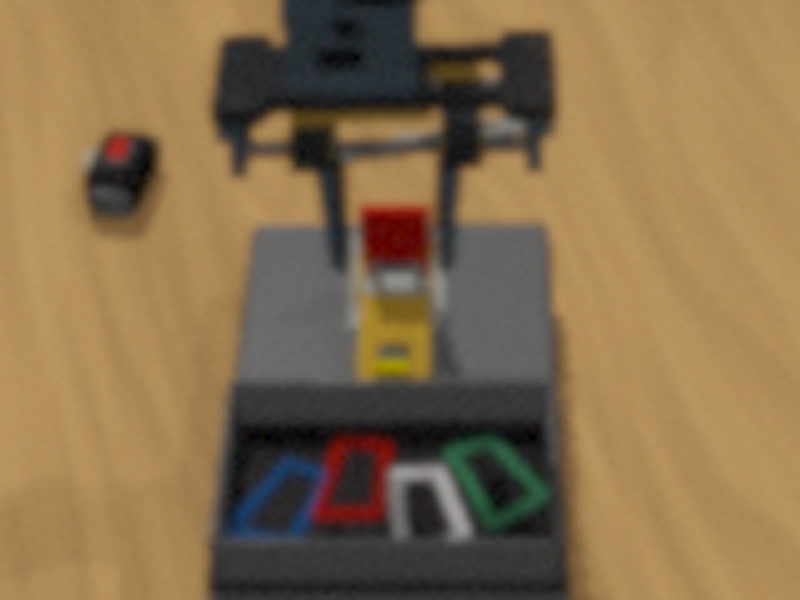

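The loop is down: the post shows through its slot at (392,350), the tab is beyond it at (392,366), and the red lever stands with its top at about (395,208). I check the lever angle and bar numerically.

Run:
```python
from h import *
p=(.5255,.0575,-.252);S=lambda q:R.from_euler('z',-p[2]).apply(q-np.array([p[0],p[1],0]))
W=lambda q:R.from_euler('z',p[2]).apply(q)+[p[0],p[1],0]
g=lambda q:np.round([(proj('side',W(q))[0]-170)*5,(proj('side',W(q))[1]-110)*5],0)
for t in (1.2,1.4,1.6,1.8,2.0,2.2): print('tip',t,g(np.array([0,.105+.065*np.cos(t),.078+.065*np.sin(t)])))
for y in (-14,-11,-8,-4,0):
  print('bar y',y,'tabtop',g([0,(y-3-6)/1e3,.099]),'keeper',g([0,.014,.084]))
```

```text
tip 1.2 [395. 166.]
tip 1.4 [394. 173.]
tip 1.6 [394. 184.]
tip 1.8 [394. 198.]
tip 2.0 [393. 216.]
tip 2.2 [393. 235.]
bar y -14 tabtop [392. 370.] keeper [393. 349.]
bar y -11 tabtop [392. 367.] keeper [393. 349.]
bar y -8 tabtop [392. 364.] keeper [393. 349.]
bar y -4 tabtop [392. 359.] keeper [393. 349.]
bar y 0 tabtop [392. 355.] keeper [393. 349.]
```

Lever is at about 1.9 rad and the bar at y ≈ −10: hooked. Close the fingers, go in behind the lever (−y side) and push it over.

Call:
send_rows(
  motion=[
    {"tx":0.03,"ty":0,"tz":0,"rx":0,"ry":0,"rz":0,"fingers":1},
    {"tx":0.028,"ty":0,"tz":0,"rx":0,"ry":0,"rz":0,"fingers":1},
    {"tx":0,"ty":0,"tz":0.02,"rx":0,"ry":0,"rz":0,"fingers":1},
    {"tx":0,"ty":0,"tz":0.02,"rx":0,"ry":0,"rz":0,"fingers":1},
    {"tx":0,"ty":0,"tz":0.018,"rx":0,"ry":0,"rz":0,"fingers":1},
    {"tx":0.006,"ty":0,"tz":0,"rx":0,"ry":0,"rz":0,"fingers":1},
    {"tx":0.007,"ty":0,"tz":0,"rx":0,"ry":0,"rz":0,"fingers":1},
    {"tx":0.007,"ty":0,"tz":0,"rx":0,"ry":0,"rz":0,"fingers":1},
    {"tx":0.007,"ty":0,"tz":0,"rx":0,"ry":0,"rz":0,"fingers":1},
    {"tx":0.006,"ty":0,"tz":0,"rx":0,"ry":0,"rz":0,"fingers":1},
    {"tx":0.006,"ty":0,"tz":0,"rx":0,"ry":0,"rz":0,"fingers":1},
    {"tx":0,"ty":0,"tz":0,"rx":0,"ry":0,"rz":0,"fingers":1},
  ],
)

```text
time_s: 9.42
eef_pos: [0.5452, 0.1351, 0.1426]
eef_rot: [0.0, 0.789, 0.615, 0.001]
ft_force: [-0.1, -0.4, 0.6]
finger_gap: 0.0005
grip_force: 0.0
```

```bash
python3 look.py g5
```

```text
9.4667 [0.00197168 0.08018821 0.14234791] [-1.1166911  -0.38742843  0.34307873]
```

View pics/g5.png

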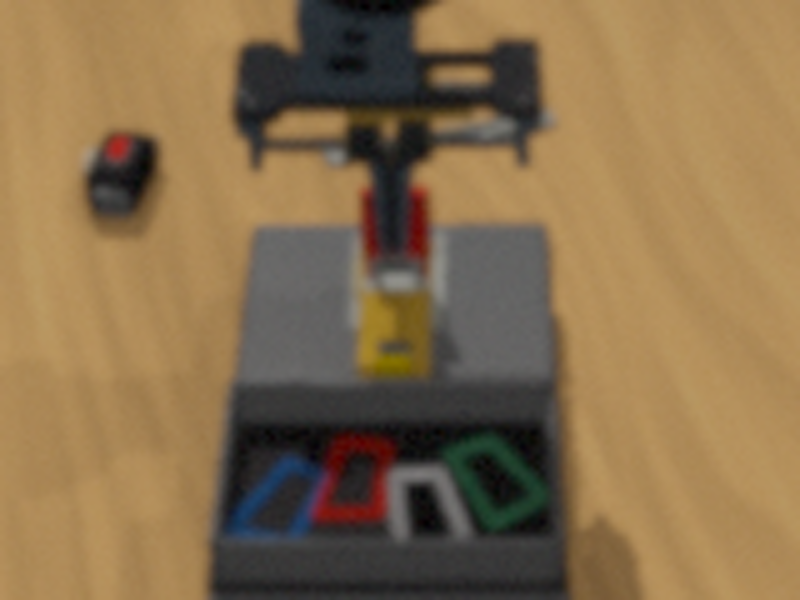

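The lever stands at about 1.65 rad against the fingers (top at (395,188)), loop still hooked. Follow the arc over and down.

Call:
send_rows(
  motion=[
    {"tx":0.007,"ty":0,"tz":-0.003,"rx":0,"ry":0,"rz":0,"fingers":1},
    {"tx":0.007,"ty":0,"tz":-0.003,"rx":0,"ry":0,"rz":0,"fingers":1},
    {"tx":0.006,"ty":0,"tz":-0.002,"rx":0,"ry":0,"rz":0,"fingers":1},
    {"tx":0.006,"ty":0,"tz":0.002,"rx":0,"ry":0,"rz":0,"fingers":1},
    {"tx":0.006,"ty":0,"tz":0.002,"rx":0,"ry":0,"rz":0,"fingers":1},
    {"tx":0.006,"ty":0,"tz":0.003,"rx":0,"ry":0,"rz":0,"fingers":1},
    {"tx":0.005,"ty":0,"tz":0.004,"rx":0,"ry":0,"rz":0,"fingers":1},
    {"tx":0.005,"ty":0,"tz":0.005,"rx":0,"ry":0,"rz":0,"fingers":1},
    {"tx":0.004,"ty":0,"tz":0.005,"rx":0,"ry":0,"rz":0,"fingers":1},
    {"tx":0,"ty":0,"tz":0,"rx":0,"ry":0,"rz":0,"fingers":1},
  ],
)

```text
time_s: 10.3
eef_pos: [0.557, 0.185, 0.1277]
eef_rot: [-0.0, 0.789, 0.615, -0.001]
ft_force: [-0.1, 0.9, 0.2]
finger_gap: 0.0002
grip_force: 0.0
```

```bash
python3 look.py g6
```

```text
10.35 [0.00121846 0.13173385 0.12813341] [ 0.4533684  -0.25477326  0.35599639]
```

View pics/g6.png

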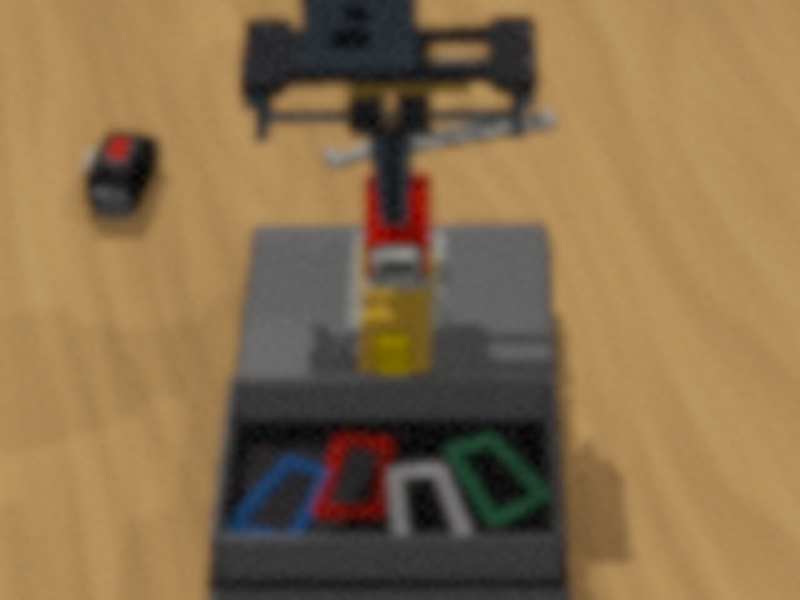

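Run:
```python
from h import *
p=(.5255,.0575,-.252)
W=lambda q:R.from_euler('z',p[2]).apply(q)+[p[0],p[1],0]
g=lambda y,z:np.round([(proj('side',W([0,y,z]))[0]-170)*5,(proj('side',W([0,y,z]))[1]-110)*5],0)
for t in (.2,.4,.6,.8,1.,1.2): print('tip',t,g(.105+.065*np.cos(t)-.008*np.sin(t),.078+.065*np.sin(t)+.008*np.cos(t)))
for y,z in ((.007,.073),(.004,.073),(0,.073),(.007,.087)):
  h=.015 if z<.08 else 0; a=h/.114
  print('bar',y,z,'tab top back',g(y+.001-.027*a,z+.027),'tab front base',g(y-.007,z+.003),'bar front',g(y-.003,z-.003))
```

```text
tip 0.2 [397. 183.]
tip 0.4 [397. 173.]
tip 0.6 [396. 166.]
tip 0.8 [396. 163.]
tip 1.0 [395. 164.]
tip 1.2 [395. 169.]
bar 0.007 0.073 tab top back [392. 339.] tab front base [393. 374.] bar front [394. 378.]
bar 0.004 0.073 tab top back [392. 342.] tab front base [393. 378.] bar front [394. 381.]
bar 0 0.073 tab top back [392. 347.] tab front base [393. 382.] bar front [393. 385.]
bar 0.007 0.087 tab top back [392. 317.] tab front base [393. 357.] bar front [393. 360.]
```

The tab and bar positions match a hooked loop pressed against the post, with the lever at about 0.35 rad. Press it down the last bit.

Call:
send_rows(
  motion=[
    {"tx":0.002,"ty":0,"tz":0.004,"rx":0,"ry":0,"rz":0,"fingers":1},
    {"tx":0.002,"ty":0,"tz":0.004,"rx":0,"ry":0,"rz":0,"fingers":1},
    {"tx":0.001,"ty":0,"tz":0.004,"rx":0,"ry":0,"rz":0,"fingers":1},
    {"tx":0,"ty":0,"tz":0.003,"rx":0,"ry":0,"rz":0,"fingers":1},
    {"tx":0,"ty":0,"tz":0.002,"rx":0,"ry":0,"rz":0,"fingers":1},
    {"tx":0,"ty":0,"tz":0,"rx":0,"ry":0,"rz":0,"fingers":1},
    {"tx":0,"ty":0,"tz":0,"rx":0,"ry":0,"rz":0,"fingers":1},
  ],
)

```text
time_s: 10.93
eef_pos: [0.5586, 0.1892, 0.1119]
eef_rot: [-0.0, 0.789, 0.615, -0.0]
ft_force: [1.2, 0.4, 0.0]
finger_gap: 0.0008
grip_force: 0.0
```

Call:
send_rows(
  motion=[
    {"tx":0,"ty":0,"tz":0.0015,"rx":0,"ry":0,"rz":0,"fingers":1},
    {"tx":0,"ty":0,"tz":0,"rx":0,"ry":0,"rz":0,"fingers":1},
  ],
)

```text
time_s: 11.1
eef_pos: [0.5588, 0.1893, 0.1111]
eef_rot: [0.0, 0.789, 0.615, 0.0]
ft_force: [-2.5, -1.1, 8.0]
finger_gap: 0.001
grip_force: 4.1
```

Call:
send_rows(
  motion=[
    {"tx":0,"ty":0,"tz":-0.03,"rx":0,"ry":0,"rz":0,"fingers":1},
    {"tx":0,"ty":0,"tz":-0.04,"rx":0,"ry":0,"rz":0,"fingers":1},
    {"tx":0,"ty":0,"tz":-0.04,"rx":0,"ry":0,"rz":0,"fingers":1},
    {"tx":0.04,"ty":0,"tz":-0.03,"rx":0,"ry":0,"rz":0,"fingers":1},
    {"tx":0.04,"ty":0,"tz":0,"rx":0,"ry":0,"rz":0,"fingers":1},
    {"tx":0.04,"ty":0,"tz":0,"rx":0,"ry":0,"rz":0,"fingers":1},
    {"tx":0,"ty":0,"tz":0,"rx":0,"ry":0,"rz":0,"fingers":1},
  ],
)

```text
time_s: 11.68
eef_pos: [0.5877, 0.3042, 0.2467]
eef_rot: [0.0, 0.788, 0.615, 0.002]
ft_force: [-0.4, -0.6, 0.7]
finger_gap: 0.0008
grip_force: 0.0
```

```bash
python3 look.py g7
```

```text
11.7333 [0.00077735 0.25246951 0.24575877] [-0.27844101 -0.71069004  0.40256632]
```

View pics/g7.png

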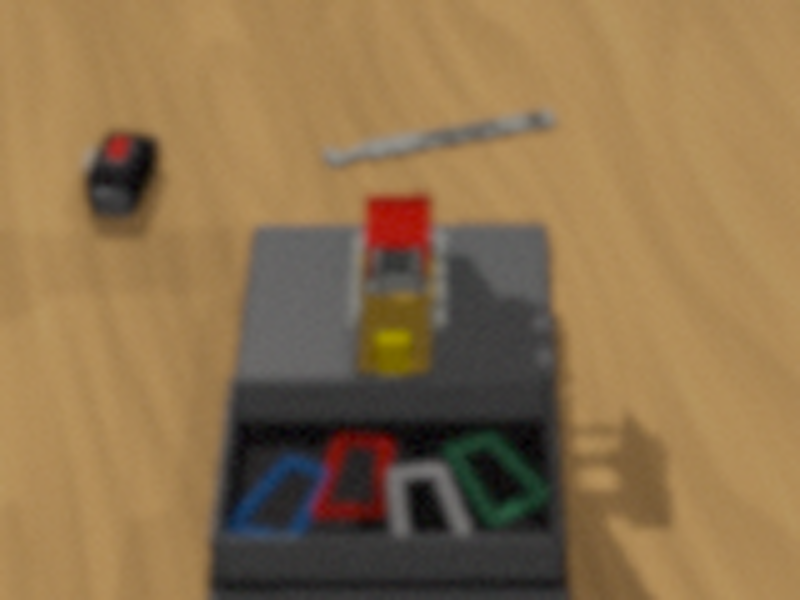

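The lever lies flat (its end at (397,196), where a closed lever should appear). The loop is hooked with its end low at (393,374), and the gripper is clear. Handing in.

```bash
python3 -c "
from bench import workorder;print(workorder.finish_job())"
```

```text
the job is handed in; nothing more can be done
None
```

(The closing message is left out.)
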